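# Reset the cell tester and hold its dial at the third load

### The job

Check the cell lying in the bench tester: with the tip of the yellow-handled screwdriver from the wooden stand, press the tester's small recessed reset button fully down for a moment, then stand the screwdriver back in the wooden stand, fully down in a hole, and let go of it. Then turn the tester's spring-return dial clockwise past the one-stroke and two-stroke marks to the three-stroke mark, and finish while holding it there against its spring. Leave the small things lying around where they are.

Things in the scene. Friction and masses are not known exactly. Their poses are not given: they have to be found in the camera images.
- tester: Grey cell tester, a box 150 (x) x 190 (y) x 60 mm high, fixed to the bench. Origin at the centre of its underside; its -x side faces roughly the robot; z up. On its flat top (60 mm above the bench): the black dial at (-20, -45) mm, the reset button's well at (-35, 55) mm, a cradle with a yellow cell at (48, 42) mm, up to 80 mm above the bench, and a low meter at (52, -52) mm.
- reset_button_top (a point): Centre of the flat top of the white reset button, 13 mm across, which lies 8 mm below the tester's top at the bottom of a round well of 18 mm diameter (too narrow for fingers).
- reset_button (a joint): How far the button is pressed down, m: 0 up, 0.006 fully down. A spring brings it back; it takes 1.5 N to start it and about 4.5 N to hold it fully down.
- dial_grip (a point): Point on the dial's vertical axis, 26 mm above the tester's top, at mid-height of the bar to grip. The dial is a black disc 56 mm across and 11 mm high with an upright bar on it, 54 mm long, 12 mm thick, from 11 to 38 mm above the tester's top. At rest the bar lies along the tester's x axis; a white line on its top points to tester +x. The point's x axis lies along the bar and turns with it.
- dial (a joint): Angle of the dial, rad, 0 at rest, growing clockwise seen from above (the bar's yaw in the tester's frame is minus this value). Marks on the tester: one stroke at 0.4, two strokes at 0.8, three strokes at 1.2; end stop at 1.45. A spring always returns it to 0 when let go (about 0.06 N m at rest, 0.17 N m at the three-stroke mark), and each mark is a slight detent (ripple of some 0.04 N m).
- stand: Block of light wood, 70 (x) x 110 (y) x 58 mm high, fixed to the bench, origin at the centre of its underside. Two upright holes of 13 mm diameter go right through it, down to the bench, at y = +28 and y = -28 mm, the second one empty.
- stand_hole0 (a point): Mouth, in the stand's top face, of the hole at y = +28 mm, where the screwdriver stands at the start.
- stand_hole1 (a point): Mouth, in the stand's top face, of the empty hole at y = -28 mm.
- screwdriver: Short screwdriver, 170 mm long, about 70 g, standing tip down in the stand, leaning up to 0.1 rad: yellow handle 22 mm thick, 100 mm long, its lower end 12 mm above the stand; below it a steel shaft 6 mm thick, 70 mm long, mostly hidden in the hole, tip on the bench. The body's y axis points along it from the tip to the handle's end (up).
- screwdriver_tip (a point): Centre of the end of the screwdriver's shaft, on its axis.
- screwdriver_handle (a point): Point on the screwdriver's axis inside the handle, 140 mm from the tip and 30 mm below the handle's top end.
- marker: Bystander, loose: black marker pen lying in front of the tester, 128 mm long, 17 mm thick; origin under its centre.
- carton: Bystander, loose: small white carton behind the tester, 45 x 50 x 34 mm; origin at the centre of its underside.
- screw_tin: Bystander, loose: round green tin with white lid behind the stand, 68 mm across, 44 mm high; origin at the centre of its underside.
- tape_roll: Bystander, loose: roll of black tape lying in front of the stand, 60 mm across, 19 mm high; origin at the centre of its underside.
Not all that is in view belongs to the job. Leave any green, pink or turquoise look-alike of the screwdriver alone.

How it is judged (in metres and radians):
On the way, in this order (a step that is already met when the one before it is completed fails the run):
1. the reset button is pressed fully down with the screwdriver (value of joint reset_button above 0.0045 m and contact force between screwdriver and reset_button above 0.5 N), for 0.2 s.
2. the screwdriver stands in the wooden stand again, let go (z of screwdriver_tip in the frame of stand below 0.015 m and horizontal distance between screwdriver_tip and stand below 0.045 m and angle between screwdriver's own y axis and vertical below 0.2 rad and contact force between the fingers and screwdriver below 0.1 N), for 0.2 s.
3. the dial is turned to the three-stroke mark and held (value of joint dial between 1.07 and 1.33 rad and contact force between any of the fingers, the arm and dial above 0.5 N), for 0.3 s.
At the end, for the whole second after the job is handed in: The robot holds the dial still at the three-stroke mark (1.2 rad, within 0.13), touching it; the screwdriver stands untouched in a hole of the wooden stand, tip less than 15 mm above the bench, leaning less than 0.2 rad (all of step 2 and all of step 3 and velocity of joint dial between -0.15 and 0.15 rad/s and contact force between screwdriver and dial below 0.1 N and contact force between the arm and screwdriver below 0.1 N); the arm keeps its last pose, push and grip.
It fails at once if a finger presses the reset button (contact force between the fingers and reset_button above 0.5 N).
It fails at once if a bystander is pushed more than 30 mm away (distance of any of marker, carton, screw_tin, tape_roll from where it was at the start of the episode above 0.03 m).
It also fails if it takes over 69 s, if anything falls off the work surface, if the arm or the gripper's body presses on something with over 40 N, if the wrist force passes 120 N, or if a joint passes its speed limit or range.

### The arm

A 6-joint arm with a two-finger parallel gripper is mounted at the origin on a cart in front of the work surface, level with it; the furniture and walls round the work are solid. World frame = base frame: x ahead of the robot, y to its left, z up, the work surface at z = 0. Lengths are in m, angles in degrees, forces in N, time in s.
With the tool pointing down it reaches from about 0.4 to 0.825 m from the base axis. Payload 7 kg.
Tool frame: the origin (TCP) lies midway between the tips of the shut fingers; the grasp point (between the pads) lies 19 mm behind it; z points along the fingers, y is the line along which they close (so a half turn about z gives the same grasp; the last joint's range is limited). The gripper opens to 88 mm and grips with 3 to 60 N. Pads are 19 mm wide; open, the fingers measure 130 mm over their backs; the gripper's body (78 mm by 193 mm) begins 47 mm behind the grasp point.
Start: joints at [84.517, 20.546, 0.682, 0, -70.136, -16.507], TCP at [0.253, 0.626, 0.227] pointing down, gripper open.
Joint ranges: [-176.03, 176.03], [-82.01, 121.73], [-58.28, 71.71], [-173.87, 95.51], [-174.79, -0.11], [-173.66, 173.66]. Speed limits (degrees/s): [136.94, 136.94, 172.46, 180, 180, 180].

### API

Orientations are given as a 3x3 rotation matrix whose columns are the frame's x, y, z axes.
In Python, from rig import robot gives the robot as it stands. Calls block until the motion is done:
- robot.goto(position, orientation): joint-space move of the TCP to a pose.
- robot.servo_line(position, ori=None, speed=0.15): straight line of the TCP; ori=None keeps the orientation; speed is the mean speed in m/s.
- robot.movej(angles): joint-space move.
- robot.move_gripper(opening): opening from 0.0 (shut) to 1.0 (fully open); the grip force is fixed at half the most; returns when the fingers have stopped.
- robot.dwell(seconds).
- robot.ik(position, orientation): joint angles nearest the present ones, or None.
- robot.grab_frame(name): name is "side" or "top"; returns (picture, depth): 400x640x3 uint8, red, green, blue; 400x640 float32, m along the optical axis (not along the pixel's ray), 0 where there is no reading.
- robot.camera_info(name): a dict with "vfov" (degrees; the focal length in pixels is half the picture's height over the tangent of half this angle, whatever the lens; pixels are square), "cx", "cy" (the principal point, pixels), "view" (4x4, takes a point from world to camera coordinates). Camera axes: x right, y down, z forward; pixel columns grow to the right and rows downward; lengths in m; the calibration is good to about 2 mm. A picture is of the moment at which its call begins. camera_info takes no time and is no camera call.
A pose or a line that the arm cannot do raises robot.Unreachable and nothing moves.
- robot.job_done(): hands the job in; it is judged then, once.
Readings, each from a call of its own:
- robot.read_t(): time.
- robot.read_qpos(): joint angles.
- robot.read_qvel(): joint speeds.
- robot.read_effort(): joint torques, N m.
- robot.read_position(): TCP position.
- robot.read_tcp_rot(): TCP orientation.
- robot.read_force(): force on the tool from outside, world axes, zero at the start.
- robot.read_ft_torque(): the same for the moment, N m.
- robot.read_grip_width(): opening from 0.0 (shut) to 1.0 (fully open).
- robot.read_finger_force(): force on a finger pad.
Only numpy, scipy, OpenCV 4.12 (cv2) and the standard library are available. Lean on these libraries where they do the work, as an engineer would, in place of code of your own. Each camera call takes 0.05 s, during which the arm holds its last target. There are 200 camera calls.

## Working session

There is one attempt and no reset: what is moved stays moved. The work goes in short steps, each a Python script; the robot and the scene stay as the last script left them, time stands still between calls to the robot, and variables do not carry over. Pictures are saved under pics/ and viewed, at most 10 in all, crops included, and the job is handed in when it is done.

```bash
ls; mkdir -p pics; cat > h.py <<'E'
import numpy as np, cv2
from rig import robot
def save(img,name,crop=None,s=1):
    if crop: x0,y0,x1,y1=crop; img=img[y0:y1,x0:x1]
    cv2.imwrite('pics/'+name, cv2.resize(img[:,:,::-1],None,fx=s,fy=s,interpolation=cv2.INTER_CUBIC))
def cloud(name,depth):
    c=robot.camera_info(name); f=200/np.tan(np.radians(c['vfov']/2)); V=np.array(c['view'])
    v,u=np.mgrid[0:400,0:640]
    P=np.stack([(u-c['cx'])/f*depth,(v-c['cy'])/f*depth,depth],-1)
    W=(P-V[:3,3])@V[:3,:3]; W[depth==0]=np.nan
    return W
def ray(name,u,v,z):
    c=robot.camera_info(name); f=200/np.tan(np.radians(c['vfov']/2)); V=np.array(c['view'])
    d=V[:3,:3].T@np.array([(u-c['cx'])/f,(v-c['cy'])/f,1]); o=-V[:3,:3].T@V[:3,3]
    return o+d*(z-o[2])/d[2]
E
python3 - <<'E'
from h import *
for n in('top','side'):
    p,d=robot.grab_frame(n); np.savez('/tmp/%s0.npz'%n,p=p,d=d); save(p,n+'0.png')
    print(n,robot.camera_info(n))
E
```

```text
pics
top {'vfov': 51.04682375617122, 'cx': 321.07960846650457, 'cy': 208.4349022490505, 'view': array([[ 0.07569894, -0.99710943,  0.00651603, -0.02605164],
       [-0.9746904 , -0.07537233, -0.21047005,  0.5781132 ],
       [ 0.2103528 ,  0.00958125, -0.97757859,  0.86807959],
       [ 0.        ,  0.        ,  0.        ,  1.        ]])}
side {'vfov': 49.81741421782295, 'cx': 320.66037041886136, 'cy': 211.65986448880378, 'view': array([[ 0.96945853, -0.24491879, -0.01284316, -0.52090079],
       [-0.14363973, -0.52456247, -0.83916735,  0.16507504],
       [ 0.19879082,  0.81538273, -0.54372163,  0.83490657],
       [ 0.        ,  0.        ,  0.        ,  1.        ]])}
```

View pics/top0.png

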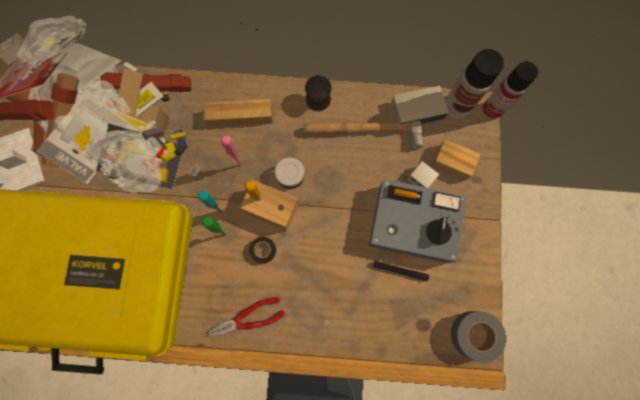

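View pics/side0.png

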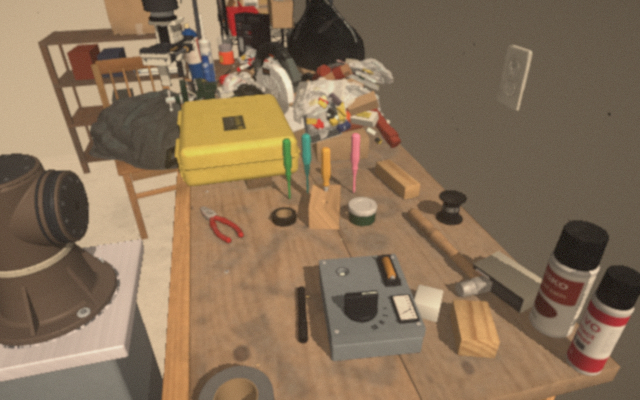

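Candidates for the screwdriver in the top view are yellow (253,190), standing in the wooden block, turquoise (207,200), green (213,226) and pink (230,150). I choose the yellow one and check it in close crops.

```bash
python3 - <<'E'
from h import *
t=np.load('/tmp/top0.npz'); s=np.load('/tmp/side0.npz')
a=cv2.resize(t['p'][130:260,185:315],(390*1,390)); b=cv2.resize(t['p'][170:270,363:473],(410,390),interpolation=cv2.INTER_CUBIC)
save(np.hstack([a,b]),'c1.png')   # left: scale 3 from (185,130); right: 410/110 & 3.9 from (363,170)
save(s['p'],'c2.png',(265,120,395,245),4)
# stand top, tester top via depth
for n,dat in(('top',t),('side',s)):
    W=cloud(n,dat['d']); hsv=cv2.cvtColor(dat['p'],cv2.COLOR_RGB2HSV)
    yel=(hsv[...,0]>12)&(hsv[...,0]<26)&(hsv[...,1]>190)&(hsv[...,2]>120)
    r=(slice(170,215),slice(235,275)) if n=='top' else (slice(140,195),slice(312,340))
    P=W[r][yel[r]]; P=P[P[:,2]>.06]; print(n,len(P)); 
    for z in np.arange(.06,.2,.02):
        q=P[(P[:,2]>z)&(P[:,2]<=z+.02)]
        if len(q): print(round(z,2),len(q),q.mean(0).round(4),q.min(0).round(4),q.max(0).round(4))
    for nm,lo,hi,reg in(('tester',.054,.066,((.3,.75),(-.45,-.05))),('stand',.052,.064,((.4,.75),(.02,.25)))):
        m=(W[...,2]>lo)&(W[...,2]<hi)&(W[...,0]>reg[0][0])&(W[...,0]<reg[0][1])&(W[...,1]>reg[1][0])&(W[...,1]<reg[1][1])
        k,l,st,_=cv2.connectedComponentsWithStats(m.astype(np.uint8)); i=1+st[1:,4].argmax(); q=W[l==i]
        print(n,nm,len(q),'z',np.median(q[:,2]).round(4),'rect',cv2.minAreaRect(q[:,:2].astype(np.float32)))
E
```

```text
top 132
0.06 2 [0.589  0.1555 0.0774] [0.5883 0.1553 0.0756] [0.5897 0.1557 0.0793]
0.08 1 [0.5871 0.1522 0.0999] [0.5871 0.1522 0.0999] [0.5871 0.1522 0.0999]
0.1 11 [0.588  0.1533 0.1134] [0.5831 0.1502 0.1023] [0.5933 0.1694 0.1192]
0.12 13 [0.5885 0.1536 0.1289] [0.5833 0.1508 0.1201] [0.596  0.1688 0.1378]
0.14 12 [0.5897 0.1522 0.1492] [0.585  0.1506 0.1411] [0.5998 0.1544 0.158 ]
0.16 93 [0.591  0.1607 0.1674] [0.5826 0.15   0.1604] [0.6012 0.1716 0.1715]
top tester 4698 z 0.06 rect ((0.5716246366500854, -0.20117980241775513), (0.1909174621105194, 0.15080490708351135), 82.2569808959961)
top stand 1348 z 0.0574 rect ((0.5837594270706177, 0.1355460286140442), (0.11076958477497101, 0.07049081474542618), 71.94734954833984)
side 0
side tester 5280 z 0.0602 rect ((0.5705119371414185, -0.19962868094444275), (0.19362914562225342, 0.15055562555789948), 82.31851959228516)
side stand 732 z 0.0579 rect ((0.5824089050292969, 0.13557691872119904), (0.11570899933576584, 0.06988567113876343), 71.81796264648438)
```

View pics/c1.png

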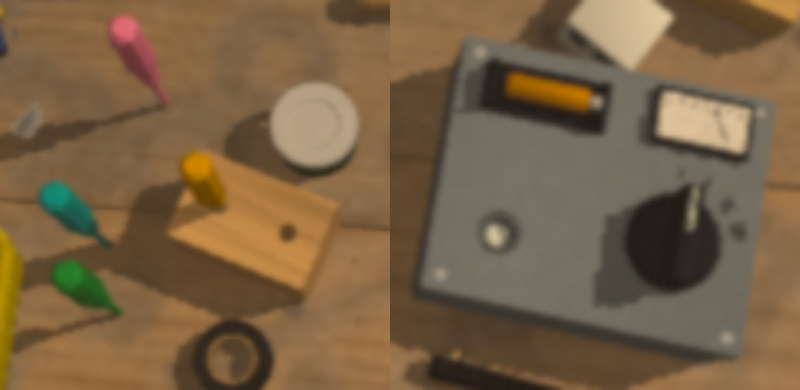

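View pics/c2.png

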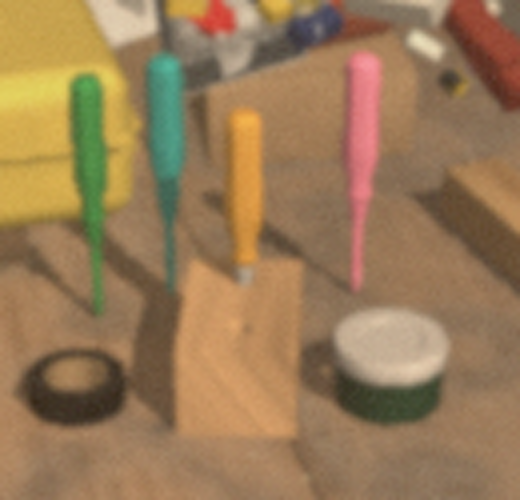

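Seen in the crops: the yellow screwdriver's cap is at top (252,184). Its steel shaft enters the block, while green, turquoise and pink stand on the bench outside it. The empty hole is at top (281,207), the white button at (392,230), and the dial at (441,231) with its line pointing to tester +x. Next I'll check these against the box fits, measure the neighbours' heights, and check IK.

```bash
cat >> h.py <<'E'
def frame(c,deg):
    a=np.radians(deg); R=np.array([[np.cos(a),-np.sin(a)],[np.sin(a),np.cos(a)]])
    return lambda x,y: np.array(c)+R@np.array([x,y])
TY=-7.72; T=frame((.5711,-.2004),TY); S=frame((.5832,.1355),-18.1)
def down(deg):  # closing axis at deg in world
    a=np.radians(deg); y=np.array([np.cos(a),np.sin(a),0]); z=np.array([0,0,-1.]); return np.stack([np.cross(y,z),y,z],1)
WELL=T(-.035,.055); DIAL=T(-.02,-.045); H0=S(0,.028); H1=S(0,-.028)
E
python3 - <<'E'
from h import *
t=np.load('/tmp/top0.npz'); W=cloud('top',t['d'])
print('well',WELL,ray('top',391.7,229.7,.052)); print('dial',DIAL,'H0',H0,'H1',H1,ray('top',281,207.5,.058))
print('cap',ray('top',185+199/3,130+165/3,.17))
for n,(u0,v0,u1,v1) in dict(turq=(195,188,224,214),green=(200,213,228,238),pink=(218,132,243,168),yellow=(243,178,262,192),case=(0,195,190,350)).items():
    q=W[v0:v1,u0:u1].reshape(-1,3); q=q[q[:,2]>.05]; zt=np.nanpercentile(q[:,2],97); k=q[q[:,2]>zt-.012]; print(n,'ztop',zt.round(3),k.mean(0).round(3),'low',q[q[:,2]<.07].mean(0).round(3))
for nm,p,z in(('grasp',H0,.121),('lift',H0,.27),('well',WELL,.27),('press',WELL,.165)):
    for th in range(-90,91,30):
        j=robot.ik([*p,z],down(th)); print(nm,th,None if j is None else np.round(j,0))
for th in(TY+90,TY-90):
    for d in(0,-69,-80):
        j=robot.ik([*DIAL,.075],down(th+d)); print('dial',th,d,None if j is None else np.round(j,0))
E
```

```text
well [ 0.54380549 -0.14119688] [ 0.5443986  -0.14177641  0.052     ]
dial [ 0.54523633 -0.24230549] H0 [0.59189894 0.16211444] H1 [0.57450106 0.10888556] [0.57443116 0.10741839 0.058     ]
cap [0.59170664 0.15815513 0.17      ]
turq ztop 0.171 [0.564 0.251 0.167] low [0.562 0.249 0.061]
green ztop 0.171 [0.512 0.235 0.167] low [0.511 0.233 0.06 ]
pink ztop 0.17 [0.682 0.221 0.167] low [0.68  0.219 0.064]
yellow ztop 0.171 [0.591 0.161 0.167] low [0.622 0.163 0.057]
case ztop 0.145 [0.403 0.471 0.141] low [0.361 0.341 0.06 ]
grasp -90 [ 34.  20. -15.   0. -55.  56.]
grasp -60 [ 34.  20. -15.   0. -55.  86.]
grasp -30 [ 34.  20. -15.   0. -55. 116.]
grasp 0 [ 34.  20. -15.   0. -55. 146.]
grasp 30 None
grasp 60 [  34.   20.  -15.    0.  -55. -154.]
grasp 90 [  34.   20.  -15.    0.  -55. -124.]
lift -90 [ 34.  13.  -4.   0. -73.  56.]
lift -60 [ 34.  13.  -4.   0. -73.  86.]
lift -30 [ 34.  13.  -4.   0. -73. 116.]
lift 0 [ 34.  13.  -4.   0. -73. 146.]
lift 30 None
lift 60 [  34.   13.   -4.    0.  -73. -154.]
lift 90 [  34.   13.   -4.    0.  -73. -124.]
well -90 [  5.   8. -10.   0. -72.  85.]
well -60 [  5.   8. -10.   0. -72. 115.]
well -30 [  5.   8. -10.   0. -72. 145.]
well 0 None
well 30 [   5.    8.  -10.    0.  -72. -155.]
well 60 [   5.    8.  -10.    0.  -72. -125.]
well 90 [  5.   8. -10.   0. -72. -95.]
press -90 [  5.  13. -19.   0. -58.  85.]
press -60 [  5.  13. -19.   0. -58. 115.]
press -30 [  5.  13. -19.   0. -58. 145.]
press 0 None
press 30 [   5.   13.  -19.    0.  -58. -155.]
press 60 [   5.   13.  -19.    0.  -58. -125.]
press 90 [  5.  13. -19.   0. -58. -95.]
dial 82.28 0 [ -5.  21. -20.   0. -49. -93.]
dial 82.28 -69 [  -5.   21.  -20.    0.  -49. -162.]
dial 82.28 -80 [  -5.   21.  -20.    0.  -49. -173.]
dial -97.72 0 [ -5.  21. -20.   0. -49.  87.]
dial -97.72 -69 [ -5.  21. -20.   0. -49.  18.]
dial -97.72 -80 [ -5.  21. -20.   0. -49.   7.]
```

The geometry agrees to 1–2 mm, and the screwdriver is almost vertical. Grasping with the closing axis along y.

```bash
python3 - <<'E'
from h import *
R=down(-90); P=np.array([.5913,.1607])
robot.goto([*P,.30],R); robot.move_gripper(.55)
robot.servo_line([*P,.124],speed=.15); print(robot.read_position(),robot.read_force().round(2))
robot.move_gripper(0); print('grip',robot.read_grip_width()*88,robot.read_finger_force(),robot.read_force())
robot.servo_line([*P,.29],speed=.12); print(robot.read_grip_width()*88,robot.read_finger_force(),robot.read_force())
robot.servo_line([*WELL,.29],speed=.2); print(robot.read_position(),robot.read_t())
s,d=robot.grab_frame('side'); t,dt=robot.grab_frame('top'); np.savez('/tmp/b.npz',s=s,d=d,t=t,dt=dt); save(s,'b.png',(220,60,460,320),2.3)
E
```

```text
[0.59186579 0.16096848 0.12493232] [ 0.89 -0.12  0.08]
grip 23.0280333346087 29.93236226029694 [0.26535136 0.2809461  1.95426532]
22.779260592954916 29.925539653049782 [-0.20031547 -0.14657729 -0.65558524]
[ 0.54394435 -0.14059567  0.289952  ] 8.1083
```

View pics/b.png

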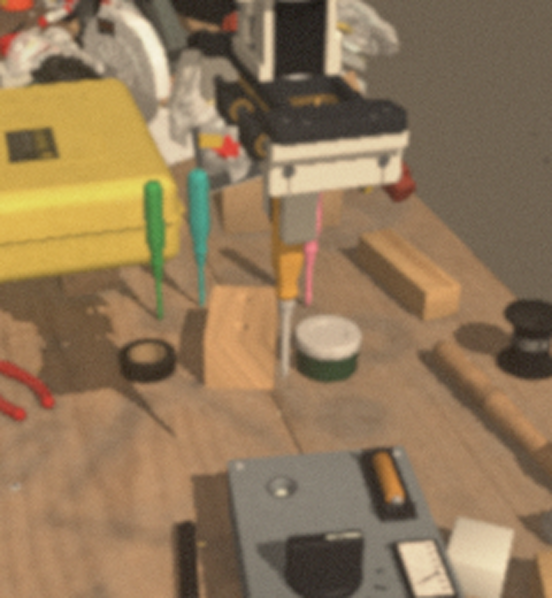

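The side crop shows the screwdriver held and hanging nearly straight, with its tip at about side (344,224). The handle sits slightly off the finger centre toward -x. I'll measure the tip from the depth and pixels.

```bash
python3 - <<'E'
from h import *
b=np.load('/tmp/b.npz'); W=cloud('side',b['d']); p=robot.read_position()
m=(abs(W[...,0]-p[0])<.03)&(abs(W[...,1]-p[1])<.03)&(W[...,2]>.12)&(W[...,2]<.30)
m[:, :330]=0; m[:,365:]=0
hsv=cv2.cvtColor(b['s'],cv2.COLOR_RGB2HSV)
for v in range(140,228,4):
    u=np.where(m[v])[0]
    if len(u): q=W[v,u]; print(v,u.min(),u.max(),q.mean(0).round(4),hsv[v,u[len(u)//2]])
c=robot.camera_info('side'); f=200/np.tan(np.radians(c['vfov']/2)); V=np.array(c['view']); o=-V[:3,:3].T@V[:3,3]
def py(u,v,y):
    d=V[:3,:3].T@np.array([(u-c['cx'])/f,(v-c['cy'])/f,1]); return o+d*(y-o[1])/d[1]
print('tip est',py(344.3,224.3,p[1]),'TCP',p)
save(b['s'],'b2.png',(310,130,390,235),5.5)
E
```

```text
152 335 337 [ 0.534  -0.1268  0.2963] [ 15  78 121]
156 337 340 [ 0.534  -0.1409  0.2958] [ 16 165 133]
160 338 357 [ 0.5415 -0.157   0.2956] [ 16 116 128]
164 338 356 [ 0.541  -0.1625  0.2916] [ 17  68 149]
168 338 351 [ 0.5413 -0.15    0.2786] [ 17 168 149]
172 338 351 [ 0.5415 -0.1497  0.2715] [ 16 172 214]
176 338 350 [ 0.541  -0.1492  0.2642] [ 16 174 207]
180 340 348 [ 0.5415 -0.148   0.2563] [ 17 172 212]
184 340 348 [ 0.5421 -0.1464  0.2481] [ 17 171 215]
188 340 348 [ 0.542  -0.1471  0.2412] [ 16 179 216]
192 340 347 [ 0.5424 -0.1453  0.2326] [ 16  66 186]
196 341 346 [ 0.5421 -0.1447  0.2248] [ 16  63 183]
200 342 345 [ 0.5431 -0.1421  0.2155] [ 17  68 194]
204 342 345 [ 0.5432 -0.1423  0.2078] [ 16  63 194]
208 342 345 [ 0.5431 -0.143   0.2004] [ 16  66 194]
212 342 344 [ 0.5429 -0.1413  0.1914] [ 16  64 179]
216 342 344 [ 0.5427 -0.1423  0.184 ] [ 16  63 182]
220 342 344 [ 0.5428 -0.1422  0.1758] [ 17  66 175]
224 343 343 [ 0.5439 -0.1391  0.1653] [ 15  86 163]
tip est [ 0.54584538 -0.14049845  0.16526105] TCP [ 0.54399756 -0.14049845  0.28997697]
```

View pics/b2.png

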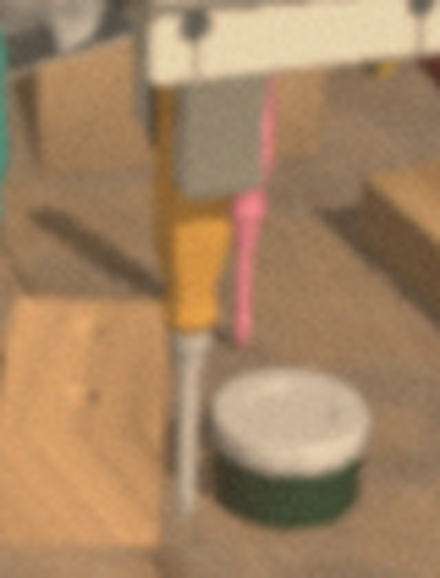

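The tip is within 1.5 mm of the well's axis, in a well with ±6 mm of clearance. Pressing with force feedback.

```bash
python3 - <<'E'
from h import *
q=np.array([WELL[0]+.0005,WELL[1]-.0015])
robot.servo_line([*q,.20],speed=.15); robot.servo_line([*q,.182],speed=.04)
f0=robot.read_force(); print('f0',f0.round(2))
z=.180
while z>.160:
    robot.servo_line([*q,z],speed=.02); robot.dwell(.1); f=robot.read_force()-f0
    print(round(z,4),robot.read_position()[2].round(4),f.round(2))
    if f[2]>9: break
    z-=.0015
robot.dwell(.4); print(robot.read_position().round(4),(robot.read_force()-f0).round(2),robot.read_t())
s,d=robot.grab_frame('side'); save(s,'press.png',(290,200,410,330),4.5)
E
```

```text
f0 [ 0.15  0.03 -0.22]
0.18 0.1801 [-0.74  0.12  0.7 ]
0.1785 0.1785 [-0.65  0.12 -0.39]
0.177 0.177 [-0.25  0.86  0.69]
0.1755 0.1757 [-1.46  0.75  0.47]
0.174 0.1741 [0.72 0.84 2.02]
0.1725 0.1726 [-0.   -0.57  3.09]
0.171 0.1711 [ 0.03 -0.48  3.9 ]
0.1695 0.1701 [-0.35  0.62  7.22]
0.168 0.1698 [-0.81  0.89 12.83]
[ 0.5455 -0.143   0.1698] [-1.24  0.3  13.08] 13.1083
```

View pics/press.png

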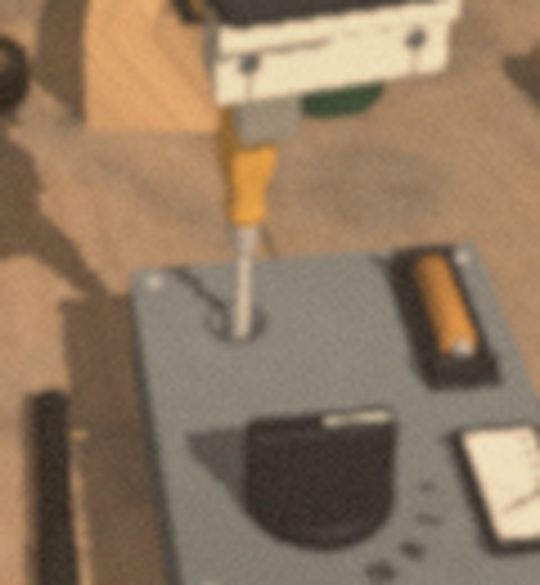

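The screwdriver tip is in the well and on the button (crop (238,335)). Force rose from 2 to 4 N and then hit the hard end stop, so it was held fully down for over 0.4 s. Now I'll return it along the same pose it came from.

```bash
python3 - <<'E'
from h import *
P=np.array([.5913,.1607]); p=robot.read_position()
robot.servo_line([p[0],p[1],.29],speed=.12); robot.servo_line([*P,.29],speed=.2)
robot.servo_line([*P,.195],speed=.12); robot.dwell(.1); f0=robot.read_force(); ok=True
for z in(.185,.178,.17,.15,.13,.126):
    robot.servo_line([*P,z],speed=.05); f=robot.read_force()-f0; print(z,robot.read_position().round(4),f.round(2))
    if f[2]>6 or np.hypot(f[0],f[1])>8: ok=False; print('STOP'); break
if ok and z<.14:
    robot.move_gripper(.5); print(robot.read_grip_width(),robot.read_finger_force()); robot.dwell(.2)
    robot.servo_line([*P,.29],speed=.12)
    robot.goto([*DIAL,.20],down(TY-90))
    s,d=robot.grab_frame('side'); t,_=robot.grab_frame('top')
    save(np.hstack([cv2.resize(s[120:250,265:395],(400,400)),cv2.resize(t[130:260,185:315],(400,400))]),'ret.png')
print(robot.read_t(),robot.read_position())
E
```

```text
0.185 [0.591  0.1605 0.1845] [ 0.41  0.36 -1.33]
0.178 [0.5911 0.1606 0.1775] [ 0.36 -0.11 -0.41]
0.17 [0.591  0.1605 0.1695] [-0.03 -0.07 -0.7 ]
0.15 [0.5913 0.1606 0.1497] [ 0.12 -0.29  0.23]
0.13 [0.5912 0.1606 0.1297] [ 0.21  0.03 -0.49]
0.126 [0.5912 0.1606 0.1259] [ 0.56 -0.55 -0.45]
0.5015039913161494 0.0
23.3167 [ 0.54597014 -0.24132854  0.20029999]
```

View pics/ret.png

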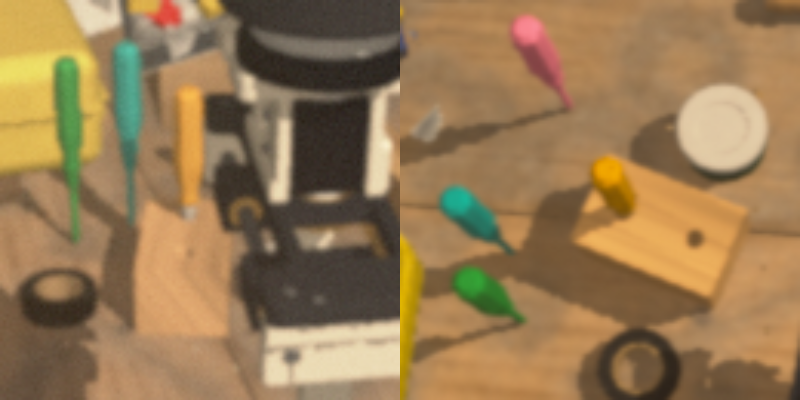

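The screwdriver stands upright in its hole again (right-half crop: cap at (607,170)). Now the dial.

```bash
python3 - <<'E'
from h import *
th=TY-90
robot.servo_line([*DIAL,.0755],speed=.1); print(robot.read_position().round(4),robot.read_force().round(2))
robot.move_gripper(0); print('w',robot.read_grip_width()*88,robot.read_finger_force())
for d in(-14,-28,-42,-56,-64,-69):
    robot.goto([*DIAL,.0755],down(th+d)); print(d,robot.read_ft_torque().round(3),robot.read_force().round(1))
robot.dwell(.5)
R=robot.read_tcp_rot(); print('turned',th-np.degrees(np.arctan2(R[1,1],R[0,1])),robot.read_grip_width()*88,robot.read_finger_force(),robot.read_ft_torque().round(3),robot.read_t())
s,d=robot.grab_frame('side'); t,dd=robot.grab_frame('top'); np.savez('/tmp/dial.npz',s=s,d=d,t=t,dd=dd)
save(np.hstack([cv2.resize(s[230:370,300:440],(400,400)),cv2.resize(t[170:270,385:485],(400,400))]),'dial.png')
E
```

```text
[ 0.5457 -0.2424  0.0762] [ 0.61 -0.4   0.13]
w 12.031045474392473 30.000402331352234
-14 [3.024 0.114 0.052] [-0.1  7.8  2.9]
-28 [2.648 0.227 0.128] [-0.9  6.4  2.6]
-42 [2.362 0.314 0.065] [-0.2  6.9  2.3]
-56 [2.125 0.469 0.12 ] [-1.6  5.6  4. ]
-64 [2.044 0.626 0.176] [-2.3  5.6  4.1]
-69 [2.05  0.701 0.154] [-2.   5.2  4.4]
turned 68.97862344172455 11.814691850091194 30.0191867351532 [2.007 0.689 0.145] 27.7083
```

View pics/dial.png

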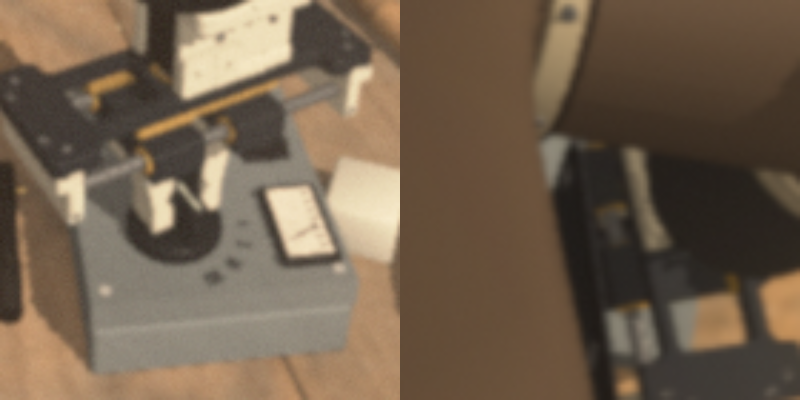

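The bar lies flat between the pads: the grip width of 11.8 mm matches its 12 mm thickness. The tool has turned 69° (1.204 rad), and the spring torque of about 0.15 N m fits the three-stroke mark. Handing in.

```bash
python3 - <<'E'
from rig import robot
print(robot.job_done())
E
```

```text
the job is handed in; nothing more can be done
None
```

I pressed the reset button fully down with the yellow screwdriver, stood the screwdriver back in its original hole and let go, and handed the job in with the gripper holding the dial at the three-stroke mark (tool turned 1.20 rad). No verdict was returned, and I made no final check that the bystanders had not moved.

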